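# Show which stone goes in which pendant

## Robot

A 6-joint arm with a two-finger parallel gripper is mounted at the origin on the work surface. World frame = base frame: x ahead of the robot, y to its left, z up, the work surface at z = 0. Lengths are in mm, angles in rad, forces in N, time in s.
With the tool pointing down it reaches from about 275 to 1000 mm from the base axis. Payload 8.4 kg.
Tool frame: the origin (TCP) lies between the finger pads, 19 mm behind the fingertips; this is the grasp point; z points along the fingers, y is the line along which they close (so a half turn about z gives the same grasp; the last joint's range is limited). The gripper opens to 85 mm and grips with 20 to 120 N. Pads are 22 mm wide; open, the fingers measure 114 mm over their backs; the gripper's body (76 mm by 85 mm) begins 54 mm behind the grasp point. The pads swing forward as they close: fully open they stand 13 mm farther back than shut.
Start: joints at [1.166, 0.353, 1.633, -0, 1.155, -0.002], TCP at [244.996, 574.983, 249.981] pointing down, gripper open.
Joint ranges: [-2.63, 2.63], [-0.92, 2.1], [0.06, 2.66], [-1.3, 4.44], [0, 2.69], [-3.02, 3.02]. Speed limits (rad/s): [2.22, 2.22, 2.79, 3.14, 3.14, 3.14].

## Interface

Orientations are given as [roll, pitch, yaw] about the fixed x, y, z axes, in that order (R = Rz(yaw) Ry(pitch) Rx(roll)).
In Python, from rig import r, eyes, workorder gives the robot as it stands. The module is installed in compiled form; this text tells all that it offers.
- The arm moves only by the tool step_arm, never from a script. Its argument "moves" is a list of rows, each an object of numbers: "tx", "ty", "tz": the shift along the tool's x, y, z scaled (see below); "ax", "ay", "az": the turn, a rotation vector about the tool's x, y, z scaled (see below). In form: [{"tx": .., "ty": .., "tz": .., "ax": .., "ay": .., "az": ..}, ...]. A call has 1 to 5 rows; each row shifts and turns the commanded pose from where the row before left it, along the tool's axes as they then stand; what a row does not reach is not made up. The controller multiplies each number of a shift by 25 mm and each number of a turn by 90 degrees. A row lasts 1/8 s, in which the tool goes at most 62.5 mm and 10.7 degrees, less where a joint would pass 70% of its speed; a pose out of reach is approached as far as the arm can. A call with a number of a shift or a turn outside -1 to 1 is refused whole. A call with a gripper value outside its range is refused whole. "gripper" is the opening, from 0 (shut) to 1 (fully open), set as the call begins (left out, the last holds). The fingers move at their own pace and stop on an object; "newtons" is the grip in N (left out, the last holds). Time passes only in rows, so rows that do not move let the fingers close. It gives the time, the measured TCP pose, the force, the opening and the grip force at its end, in the units of the state.
- r.sense(): the state, without advancing time (a new reading comes with each control period).
- eyes.grab_frame(name): name is "side" or "top" or "wrist"; returns (picture, depth): 480x640x3 uint8, red, green, blue; 480x640 float32, mm along the optical axis (not along the pixel's ray), 0 where there is no reading.
- eyes.camera_info(name): a dict with "intrinsics" (3x3 intrinsics, pixels), "cam_to_world" (4x4, takes a point from camera to world coordinates). Camera axes: x right, y up, looking along -z (the intrinsics and any distortion apply to the point x, -y, -z); pixel columns grow to the right and rows downward; lengths in mm; the calibration is good to about 2 mm. A picture is of the moment at which its call begins: read the wrist's pose just before it. camera_info takes no time and is no camera call; for the wrist camera it gives the pose at the moment of the call.
- workorder.sign_off(): hands the job in; it is judged then, once.
The state is a dict: "clock": time; "qpos": joint angles; "qvel": joint speeds; "joint_efforts": joint torques, N m; "eef_pos": TCP position; "tcp_rot": TCP orientation; "contact_force": force on the tool from outside, world axes, zero at the start; "wrist_torque": the same for the moment, N m; "opening": opening from 0.0 (shut) to 1.0 (fully open); "grasp_force": force on a finger pad.
Only numpy, scipy, OpenCV 4.12 (cv2) and the standard library are available. Lean on these libraries where they do the work, as an engineer would, in place of code of your own. Each camera call takes 0.05 s, during which the arm holds its last target. There are 200 camera calls.

## Task

Show the apprentice which stone belongs in which pendant. Gently push the bench magnifier round to the robot's left, without gripping it, until no part of it is above the stone tray; then point down at the oval stone with the fingertips about 3 cm above its middle and hold there for two seconds; then point in the same way at the pendant with the empty oval setting and finish there, still pointing. Touch no stone or pendant, do not dip over the other stones or pendants, and leave everything else on the bench where it is.

Things in the scene. Friction and masses are not known exactly. Their poses are not given: they have to be found in the camera images.
- tray: black plastic tray, 80 (x) x 180 (y) x 12 mm high, walls and floor 4 mm, fixed; two dividers make three cells in a row along its y. Origin: centre of its underside, on the bench.
- oval_stone: loose domed carnelian stone of oval outline, 42 mm (its x) x 24 mm (its y), 11 mm high, in one of the tray's cells; its top lies 15 mm above the bench. Origin: centre of its underside.
- round_stone: the same stone in round outline, 28 mm across, 11 mm high, in another cell. Origin: centre of its underside.
- square_stone: the same stone in square outline with rounded corners, 24 mm wide, 11 mm high, in another cell. Origin: centre of its underside.
- block: black charcoal soldering block, 80 (x) x 180 (y) x 16 mm high, fixed, to the right of the tray; three pendants lie in a row along its y. Origin: centre of its underside.
- oval_pendant: loose silver pendant lying flat on the block: an empty oval cup 48 x 30 mm, 6 mm high, with a small loop at its +x end; its rim lies 22 mm above the bench. Origin: centre of the cup's underside.
- round_pendant: silver pendant with an empty round cup, 34 mm across, 6 mm high, small loop at its +x side. Origin: centre of the cup's underside.
- square_pendant: silver pendant with an empty square cup, 30 mm wide, 6 mm high, small loop at its +x side. Origin: centre of the cup's underside.
- magnifier_stand: fixed stand of the bench magnifier beyond the tray: grey foot 90 mm across, upright post 16 mm thick. Origin: centre of the foot's underside. It carries the swivelling arm and lens, whose pivot boss tops out 161 mm above the bench.
- magnifier (a joint): swivel of the magnifier's level arm about the post, rad. 0: arm along the stand's -x (towards the robot), lens over the tray; grows as the lens swings to the robot's left (+y), clockwise from above. Range -0.4 to 1.7; starts between -0.2 and 0.3; from about 1.1 on no part is above the tray. Friction of 0.2 N m (1 N at the handle) keeps it where it is left.
- lens (a point): centre of the clear round lens, 150 mm above the bench, 160 mm from the swivel axis. The rim is 114 mm across and 10 mm thick.
- lens_handle (a point): middle of the dark wooden handle that sticks out of the lens rim, away from the post: a level rod 14 mm thick and 52 mm long, its axis 150 mm above the bench; this point is 240 mm from the swivel axis.
- lens_hinge (a point): on the swivel axis (vertical), 150 mm above the bench.
- jar: amber glass jar with a steel cap, 48 mm across, 50 mm high; leave alone. Origin: centre of its underside.
- hammer: hammer, 220 mm long, lying at the far left; leave alone.
- anvil: steel bench block 60 x 60 x 20 mm; leave alone. Origin: centre of its underside.
- dish: small copper bowl, 70 mm across, 25 mm high; leave alone. Origin: centre of its underside.
- mandrel: upright tapered steel ring mandrel on a round foot 68 mm across, 190 mm high, at the far right; leave alone. Origin: centre of its underside.
- brush: brush, 140 mm long, lying just beyond the charcoal block; leave alone.
- band: plain brass ring, 23 mm across, 6 mm high, lying beyond the tray's right end; leave alone. Origin: centre of its underside.
- pliers: pliers with red grips, 140 mm long, 15 mm high, lying left of the tray; leave alone.
Not all that is in view belongs to the job. Leave any black or red look-alike of the oval_pendant alone.

How it is judged:
By the outcome, as a careful person would: the job done as asked, in the order asked, and still so for the second after the job is handed in, with the robot touching nothing.
It also fails if it takes over 56 s, if anything falls off the work surface, if the arm or the gripper's body presses on something with over 40 N, if the wrist force passes 120 N, or if a joint passes its speed limit or range.

## Working session

There is one attempt and no reset: what is moved stays moved. The work goes in short steps, Python scripts to look and compute and a tool call to move; the robot and the scene stay as the last step left them, time stands still between calls to the robot, and variables do not carry over. Pictures are saved under pics/ and viewed, at most 10 in all, crops included, and the job is handed in when it is done.

Besides the shell and the picture viewer there is one more tool, called after "Emit:" as a command line: name --argument value ..., lists and objects as JSON in quotes. step_arm: Moves the arm, as the interface text tells. Its arguments: {"type":"object","properties":{"moves":{"type":"array","items":{"type":"object","properties":{"tx":{"type":"number"},"ty":{"type":"number"},"tz":{"type":"number"},"ax":{"type":"number"},"ay":{"type":"number"},"az":{"type":"number"}}}},"gripper":{"type":"number"},"newtons":{"type":"number"}},"required":["moves"]}

```bash
mkdir -p pics; cat > h.py <<'E'
import numpy as np, cv2
from rig import r, eyes, workorder
def grab(n, save=None):
    ci=eyes.camera_info(n); p,d=eyes.grab_frame(n)
    np.savez(f'{n}.npz',p=p,d=d,K=ci['intrinsics'],T=ci['cam_to_world'])
    if save: cv2.imwrite(f'pics/{save}.png',p[:,:,::-1])
def load(n):
    z=np.load(f'{n}.npz'); return z['p'],z['d'],z['K'],z['T']
def ray(n,u,v):
    _,_,K,T=load(n); a=np.linalg.inv(K)@[u,v,1]; return T[:3,3],T[:3,:3]@(a*[1,-1,-1])
def plane(n,u,v,z):
    o,d=ray(n,u,v); return o+d*(z-o[2])/d[2]
def dep(n,u,v):
    _,D,_,_=load(n); o,d=ray(n,u,v); return o+d*D[int(v),int(u)]
def proj(n,P):
    _,_,K,T=load(n); c=T[:3,:3].T@(np.array(P)-T[:3,3]); q=K@(c*[1,-1,-1]); return q[:2]/q[2]
E
python3 - <<'E'
from h import *
print({k:np.round(v,3) if not isinstance(v,dict) else v for k,v in r.sense().items()})
grab('top','top1'); grab('side','side1')
for n in('top','side'): print(np.round(load(n)[2],1),np.round(load(n)[3],3),eyes.camera_info(n).keys())
E
```

```text
{'clock': np.float64(0.0), 'qpos': array([ 1.166,  0.354,  1.634, -0.   ,  1.155, -0.002]), 'qvel': array([ 0.   , -0.   ,  0.   ,  0.001,  0.   ,  0.   ]), 'joint_efforts': array([-0.0000e+00, -6.0525e+01, -3.4207e+01, -0.0000e+00,  9.0000e-03,
        0.0000e+00]), 'eef_pos': array([244.808, 574.552, 249.261]), 'tcp_rot': array([-3.14 ,  0.   ,  2.739]), 'contact_force': array([-0.146,  0.226,  0.315]), 'wrist_torque': array([ 0.036, -0.039,  0.009]), 'grasp_force': np.float64(0.0), 'opening': np.float64(1.004)}
[[555.4   0.  324.5]
 [  0.  555.4 241.2]
 [  0.    0.    1. ]] [[ 3.200000e-02  9.730000e-01 -2.280000e-01  2.145620e+02]
 [-9.990000e-01  3.200000e-02 -3.000000e-03  2.190000e+01]
 [ 4.000000e-03  2.280000e-01  9.740000e-01  1.480887e+03]
 [ 0.000000e+00  0.000000e+00  0.000000e+00  1.000000e+00]] dict_keys(['intrinsics', 'cam_to_world'])
[[490.    0.  315.1]
 [  0.  490.  237.3]
 [  0.    0.    1. ]] [[ 9.70000e-01  1.21000e-01 -2.12000e-01  2.84291e+02]
 [-2.43000e-01  5.49000e-01 -8.00000e-01 -8.90826e+02]
 [ 1.90000e-02  8.27000e-01  5.62000e-01  7.43941e+02]
 [ 0.00000e+00  0.00000e+00  0.00000e+00  1.00000e+00]] dict_keys(['intrinsics', 'cam_to_world'])
```

View pics/top1.png

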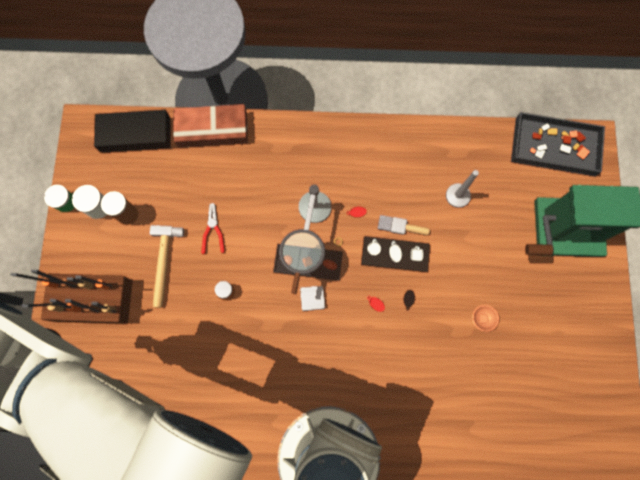

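View pics/side1.png

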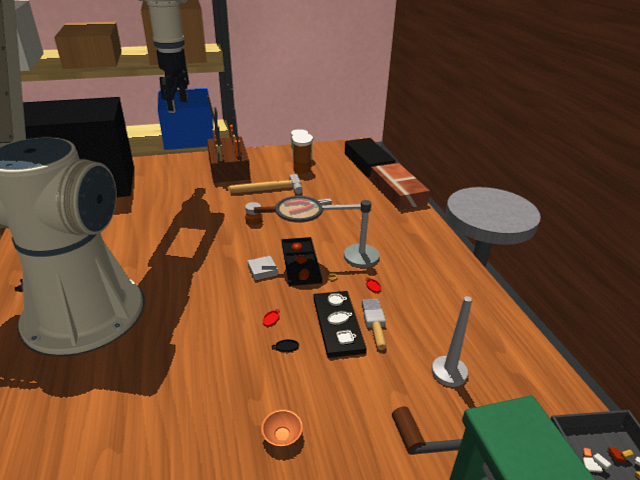

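The top view shows the lens at (302,252) over the tray, its handle at about (295,283), and the post top at (314,190). On the block, the pendants are at (374,248), (396,253) and (417,255). The look-alikes are red at (357,212) and (377,304), and black at (409,299). In the side view the pendants are at (336,299), (339,317) and (346,337).

```bash
python3 - <<'E'
from h import *
p,d,K,T=load('top')
a=cv2.resize(p[180:330,260:440],None,fx=4,fy=4,interpolation=cv2.INTER_CUBIC)
cv2.imwrite('pics/c1.png',a[:,:,::-1])
s=load('side')[0]
b=cv2.resize(s[180:370,230:420],None,fx=3,fy=3,interpolation=cv2.INTER_CUBIC)
cv2.imwrite('pics/c2.png',b[:,:,::-1])
for nm,n,u,v in [('post','top',314,188),('handle','top',296,283),('handletip','top',294,290),('lensrim','top',302,252),('pendantmid','top',396,253),('block','top',385,253),('jar','top',224,290),('brush','top',392,225),('postside','side',366,205),('handleside','side',262,209)]:
    print(nm,np.round(dep(n,u,v)),np.round(plane(n,u,v,150)),np.round(plane(n,u,v,22)))
# silver mask on block
for n,(r0,r1,c0,c1) in {'top':(236,272,362,430),'side':(290,355,314,366)}.items():
    q=load(n)[0]; g=q[r0:r1,c0:c1].min(2); m=(g>120).astype(np.uint8)
    k,l,st,ce=cv2.connectedComponentsWithStats(m)
    for i in range(1,k):
        if st[i,4]>15: 
            c=ce[i]+[c0,r0]; print(n,np.round(c,1),st[i],np.round(plane(n,*c,22),1))
# corners of the black block/tray from top
E
```

```text
post [659.  57. 162.] [663.  57. 150.] [706.  60.  22.]
handle [420.  91. 156.] [420.  92. 150.] [440.  98.  22.]
handletip [403.  96. 152.] [403.  96. 150.] [421. 103.  22.]
lensrim [498.  80. 148.] [498.  80. 150.] [525.  86.  22.]
pendantmid [ 532. -167.   14.] [ 503. -150.  150.] [ 530. -166.   22.]
block [ 529. -137.   23.] [ 502. -123.  150.] [ 529. -137.   22.]
jar [411. 282.  52.] [398. 264. 150.] [415. 288.  22.]
brush [ 608. -156.   21.] [ 573. -140.  150.] [ 608. -155.   22.]
postside [655.  46. 160.] [661.  62. 150.] [742. 267.  22.]
handleside [414.  89. 154.] [415.  96. 150.] [443. 309.  22.]
top [373.8 247.6] [  5   3  14  17 160] [ 543.2 -106.7   22. ]
top [394.9 251.9] [ 27   5  13  21 194] [ 533.1 -163.6   22. ]
top [416.5 253.8] [ 49  10  12  15 152] [ 529.7 -221.6   22. ]
side [335.9 298.4] [ 14   4  19  10 131] [ 542.7 -107.4   22. ]
side [364.4 305.5] [49  9  3 17 30] [ 597.  -143.4   22. ]
side [338.6 317. ] [ 14  22  24  11 178] [ 531.8 -165.4   22. ]
side [345.3 336.2] [ 23  40  19  13 170] [ 529.4 -222.1   22. ]
```

View pics/c1.png

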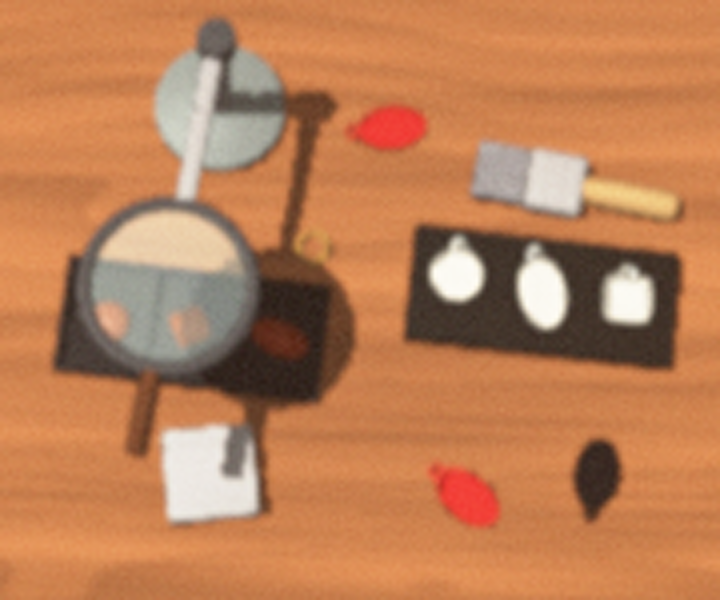

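View pics/c2.png

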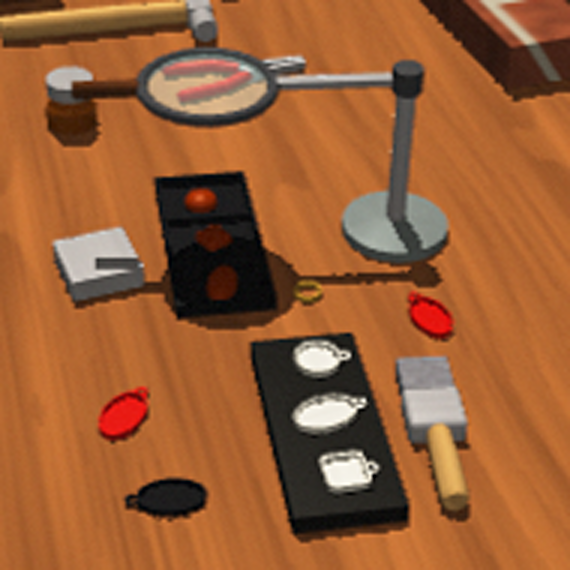

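Candidates for the pendant:
- Silver round (374,248), **silver oval (396,253), which I choose**, and silver square (417,255).
- The look-alikes, red at (357,212) and (377,304) and black at (409,299), stay alone.

In the crop, the oval stone appears to be in the right-hand tray cell, at about (330,265). I'll check that once the lens is clear.

The hinge is at about (657,55) and the handle at (420,92), 240 mm apart, which matches the text. The swivel angle is therefore about 0.155.

Next I move to the right side of the handle with the fingers shut.

Emit:
step_arm --moves '[{"tx":-0.85,"ty":-0.985},{"tx":-0.85,"ty":-0.985},{"tx":-0.85,"ty":-0.985},{"tx":-0.85,"ty":-0.985},{"tx":-0.85,"ty":-0.985}]' --gripper 0 --newtons 20

```text
schema error: expected keys tx, ty, tz, ax, ay, az
```

Emit:
step_arm --moves '[{"tx":-0.85,"ty":-0.985},{"tx":-0.85,"ty":-0.985},{"tx":-0.85,"ty":-0.985},{"tx":-0.85,"ty":-0.985},{"tx":-0.85,"ty":-0.985}]'

```text
schema error: expected keys tx, ty, tz, ax, ay, az
```

Emit:
step_arm --moves '[{"tx":-0.85,"ty":-0.985},{"tx":-0.85,"ty":-0.985},{"tx":-0.85,"ty":-0.985},{"tx":-0.85,"ty":-0.985},{"tx":-0.85,"ty":-0.985}]'

```text
schema error: expected keys tx, ty, tz, ax, ay, az
```

Emit:
step_arm --moves '[{"tx":-0.85,"ty":-0.985},{"tx":-0.85,"ty":-0.985},{"az":0.105},{"az":0.105},{"az":0.105}]'

```text
schema error: expected keys tx, ty, tz, ax, ay, az
```

Emit:
step_arm --moves '[{"az":0.105},{"az":0.105},{"az":0.105},{"az":0.105},{"az":0.107}]'

```text
schema error: expected keys tx, ty, tz, ax, ay, az
```

All six keys are required in every row.

Emit:
step_arm --moves '[{"tx":-0.85,"ty":-0.985,"tz":0,"ax":0,"ay":0,"az":0},{"tx":-0.85,"ty":-0.985,"tz":0,"ax":0,"ay":0,"az":0},{"tx":-0.85,"ty":-0.985,"tz":0,"ax":0,"ay":0,"az":0},{"tx":-0.85,"ty":-0.985,"tz":0,"ax":0,"ay":0,"az":0},{"tx":-0.85,"ty":-0.985,"tz":0,"ax":0,"ay":0,"az":0}]' --gripper 0 --newtons 20

```text
clock: 0.72
eef_pos: [294.6, 418.9, 249.7]
tcp_rot: [-3.141, -0.0, 2.739]
contact_force: [-0.1, 0.8, 0.1]
opening: 0.0
grasp_force: 0.0
```

Emit:
step_arm --moves '[{"tx":-0.85,"ty":-0.985,"tz":0,"ax":0,"ay":0,"az":0},{"tx":-0.85,"ty":-0.985,"tz":0,"ax":0,"ay":0,"az":0},{"tx":-0.85,"ty":-0.985,"tz":0,"ax":0,"ay":0,"az":0},{"tx":-0.85,"ty":-0.985,"tz":0,"ax":0,"ay":0,"az":0},{"tx":-0.85,"ty":-0.985,"tz":0,"ax":0,"ay":0,"az":0}]'

```text
clock: 1.35
eef_pos: [344.0, 264.0, 249.8]
tcp_rot: [-3.141, -0.0, 2.739]
contact_force: [0.9, -0.0, 0.1]
opening: 0.002
grasp_force: 0.0
```

Emit:
step_arm --moves '[{"tx":-0.85,"ty":-0.985,"tz":0,"ax":0,"ay":0,"az":0},{"tx":-0.85,"ty":-0.985,"tz":0,"ax":0,"ay":0,"az":0},{"tx":-0.85,"ty":-0.985,"tz":0,"ax":0,"ay":0,"az":0},{"tx":-0.85,"ty":-0.985,"tz":0,"ax":0,"ay":0,"az":0},{"tx":-0.85,"ty":-0.985,"tz":0,"ax":0,"ay":0,"az":0}]'

```text
clock: 1.98
eef_pos: [393.5, 109.2, 249.9]
tcp_rot: [-3.141, -0.0, 2.739]
contact_force: [0.0, 0.9, -0.5]
opening: -0.001
grasp_force: 0.0
```

Emit:
step_arm --moves '[{"tx":-0.85,"ty":-0.985,"tz":0,"ax":0,"ay":0,"az":0},{"tx":-0.85,"ty":-0.985,"tz":0,"ax":0,"ay":0,"az":0},{"tx":0,"ty":0,"tz":0,"ax":0,"ay":0,"az":0.105},{"tx":0,"ty":0,"tz":0,"ax":0,"ay":0,"az":0.105},{"tx":0,"ty":0,"tz":0,"ax":0,"ay":0,"az":0.105}]'

```text
clock: 2.6
eef_pos: [413.0, 48.0, 249.8]
tcp_rot: [-3.141, -0.0, 2.238]
contact_force: [-0.2, 0.7, -0.5]
opening: -0.004
grasp_force: 0.0
```

Emit:
step_arm --moves '[{"tx":0,"ty":0,"tz":0,"ax":0,"ay":0,"az":0.105},{"tx":0,"ty":0,"tz":0,"ax":0,"ay":0,"az":0.105},{"tx":0,"ty":0,"tz":0,"ax":0,"ay":0,"az":0.105},{"tx":0,"ty":0,"tz":0,"ax":0,"ay":0,"az":0.105},{"tx":0,"ty":0,"tz":0,"ax":0,"ay":0,"az":0.107}]'

```text
clock: 3.22
eef_pos: [413.0, 48.2, 249.8]
tcp_rot: [-3.141, 0.0, 1.411]
contact_force: [-0.6, 0.6, -0.0]
opening: -0.001
grasp_force: 0.0
```

Emit:
step_arm --moves '[{"tx":0,"ty":0,"tz":0.81,"ax":0,"ay":0,"az":0},{"tx":0,"ty":0,"tz":0.81,"ax":0,"ay":0,"az":0},{"tx":0,"ty":0,"tz":0.81,"ax":0,"ay":0,"az":0},{"tx":0,"ty":0,"tz":0.81,"ax":0,"ay":0,"az":0},{"tx":0,"ty":0,"tz":0.81,"ax":0,"ay":0,"az":0}]'

```text
clock: 3.85
eef_pos: [413.0, 48.2, 148.0]
tcp_rot: [-3.141, 0.0, 1.416]
contact_force: [-0.3, -0.2, 0.5]
opening: -0.002
grasp_force: 0.0
```

Emit:
step_arm --moves '[{"tx":0.25,"ty":0,"tz":0,"ax":0,"ay":0,"az":0},{"tx":0.25,"ty":0,"tz":0,"ax":0,"ay":0,"az":0},{"tx":0.25,"ty":0,"tz":0,"ax":0,"ay":0,"az":0},{"tx":0.25,"ty":0,"tz":0,"ax":0,"ay":0,"az":0},{"tx":0.25,"ty":0,"tz":0,"ax":0,"ay":0,"az":0}]'

```text
clock: 4.47
eef_pos: [418.3, 79.6, 149.1]
tcp_rot: [3.141, -0.0, 1.416]
contact_force: [-0.5, -1.3, 0.8]
opening: 0.001
grasp_force: 0.4
```

Emit:
step_arm --moves '[{"tx":0.48,"ty":0,"tz":0,"ax":0,"ay":0,"az":0.032},{"tx":0.48,"ty":0,"tz":0,"ax":0,"ay":0,"az":0.032},{"tx":0.48,"ty":0,"tz":0,"ax":0,"ay":0,"az":0.032},{"tx":0.48,"ty":0,"tz":0,"ax":0,"ay":0,"az":0.032},{"tx":0.48,"ty":0,"tz":0,"ax":0,"ay":0,"az":0.032}]'

```text
clock: 5.1
eef_pos: [432.9, 137.5, 148.7]
tcp_rot: [-3.141, 0.001, 1.163]
contact_force: [-0.9, -0.6, 0.7]
opening: 0.002
grasp_force: 0.5
```

Emit:
step_arm --moves '[{"tx":0.48,"ty":0,"tz":0,"ax":0,"ay":0,"az":0.032},{"tx":0.48,"ty":0,"tz":0,"ax":0,"ay":0,"az":0.032},{"tx":0.48,"ty":0,"tz":0,"ax":0,"ay":0,"az":0.032},{"tx":0.48,"ty":0,"tz":0,"ax":0,"ay":0,"az":0.032},{"tx":0.48,"ty":0,"tz":0,"ax":0,"ay":0,"az":0.032}]'

```text
clock: 5.72
eef_pos: [461.9, 189.9, 148.6]
tcp_rot: [-3.141, 0.001, 0.912]
contact_force: [-1.5, -0.5, 0.8]
opening: -0.0
grasp_force: 0.5
```

Emit:
step_arm --moves '[{"tx":0.48,"ty":0,"tz":0,"ax":0,"ay":0,"az":0.032},{"tx":0.48,"ty":0,"tz":0,"ax":0,"ay":0,"az":0.032},{"tx":0.48,"ty":0,"tz":0,"ax":0,"ay":0,"az":0.032},{"tx":0.48,"ty":0,"tz":0,"ax":0,"ay":0,"az":0.032},{"tx":0.48,"ty":0,"tz":0,"ax":0,"ay":0,"az":0.032}]'

```text
clock: 6.35
eef_pos: [503.1, 233.3, 148.6]
tcp_rot: [-3.141, 0.001, 0.661]
contact_force: [-2.0, 0.0, -0.2]
opening: -0.003
grasp_force: 0.5
```

```bash
python3 - <<'E'
from h import *
grab('side','side2')
a=cv2.resize(load('side')[0][130:330,200:440],None,fx=3,fy=3); cv2.imwrite('pics/s2.png',a[:,:,::-1])
P=r.sense()['eef_pos']-[657,55,0]; print(np.hypot(P[0],P[1]),np.arctan2(P[1],-P[0]),r.sense()['contact_force'])
E
```

```text
235.38582651559733 0.8657579368578832 [0.7151544  0.8558604  0.18097199]
```

View pics/s2.png

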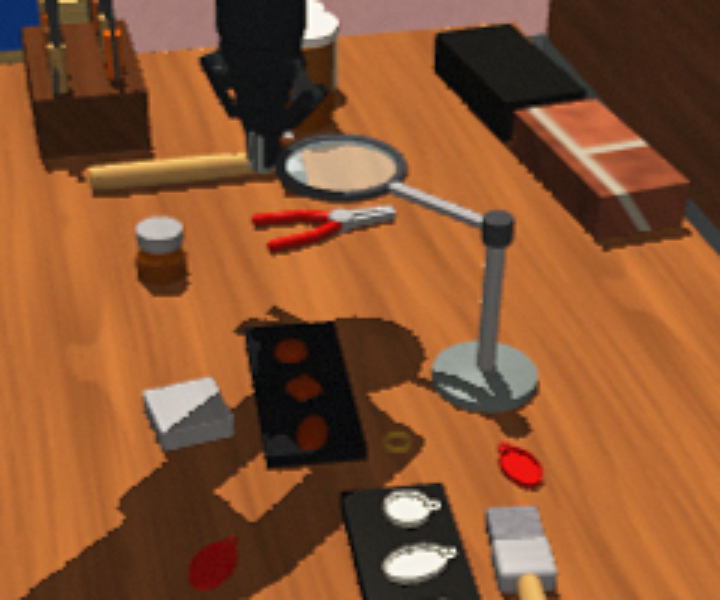

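The lens follows the finger: in the crop the rim is at (342,165) and the fingers are behind the handle at (262,150). I'll finish the swing, then back straight off.

Emit:
step_arm --moves '[{"tx":0.48,"ty":0,"tz":0,"ax":0,"ay":0,"az":0.032},{"tx":0.48,"ty":0,"tz":0,"ax":0,"ay":0,"az":0.032},{"tx":0.48,"ty":0,"tz":0,"ax":0,"ay":0,"az":0.032},{"tx":0.48,"ty":0,"tz":0,"ax":0,"ay":0,"az":0.032},{"tx":0.48,"ty":0,"tz":0,"ax":0,"ay":0,"az":0.032}]'

```text
clock: 7.02
eef_pos: [553.7, 265.0, 148.5]
tcp_rot: [-3.141, 0.001, 0.41]
contact_force: [-0.6, 0.3, -0.5]
opening: 0.001
grasp_force: 0.5
```

Emit:
step_arm --moves '[{"tx":0.48,"ty":0,"tz":0,"ax":0,"ay":0,"az":0.032},{"tx":0.48,"ty":0,"tz":0,"ax":0,"ay":0,"az":0.032},{"tx":0,"ty":0,"tz":0,"ax":0,"ay":0,"az":0},{"tx":-0.5,"ty":0,"tz":0,"ax":0,"ay":0,"az":0},{"tx":-1,"ty":0,"tz":0,"ax":0,"ay":0,"az":0}]'

```text
clock: 7.65
eef_pos: [539.4, 261.9, 148.6]
tcp_rot: [3.142, 0.0, 0.311]
contact_force: [0.3, 0.6, -0.5]
opening: -0.002
grasp_force: 0.0
```

Emit:
step_arm --moves '[{"tx":-1,"ty":0,"tz":0,"ax":0,"ay":0,"az":0},{"tx":0,"ty":0,"tz":-1,"ax":0,"ay":0,"az":0},{"tx":0,"ty":0,"tz":-1,"ax":0,"ay":0,"az":0},{"tx":0,"ty":0,"tz":-1,"ax":0,"ay":0,"az":0},{"tx":0,"ty":0,"tz":-1,"ax":0,"ay":0,"az":0}]'

```text
clock: 8.28
eef_pos: [515.2, 254.1, 249.4]
tcp_rot: [3.141, 0.001, 0.312]
contact_force: [0.2, -0.6, -0.3]
opening: 0.001
grasp_force: 0.0
```

```bash
python3 - <<'E'
from h import *
print(r.sense()['eef_pos'],r.sense()['tcp_rot'],r.sense()['qpos'])
grab('top'); grab('side')
t=cv2.resize(load('top')[0][170:320,190:370],None,fx=3,fy=3,interpolation=3)
s=cv2.resize(load('side')[0][170:320,230:410],None,fx=3,fy=3,interpolation=3)
cv2.imwrite('pics/c3.png',cv2.resize(np.vstack([t,s]),None,fx=.66,fy=.66)[:,:,::-1])
for n,w in {'top':(240,290,265,350),'side':(230,295,275,330)}.items():
    q=load(n)[0].astype(int); r0,r1,c0,c1=w; q=q[r0:r1,c0:c1]
    R,G,B=q[...,0],q[...,1],q[...,2]
    m=((R>45)&(R>2.5*G)&(R>2.5*B)).astype(np.uint8)
    k,l,st,ce=cv2.connectedComponentsWithStats(m)
    for i in range(1,k):
        if st[i,4]>12:
            c=ce[i]+[c0,r0]; print(n,np.round(c,1),st[i],np.round(plane(n,*c,12),1),np.round(dep(n,*c)))
E
```

```text
[515.20092211 254.07582125 249.42779549] [3.14145974e+00 6.84361377e-04 3.11511909e-01] [ 4.55567167e-01  2.75824084e-01  1.74382671e+00 -3.69360387e-05
  1.12263822e+00  1.71486756e+00]
side [296.5 246.6] [17 13 10  8 68] [502.8 119.8  12. ] [503. 120.  12.]
side [300.8 258.9] [21 25 11  9 69] [501.9  65.5  12. ] [503.  68.  10.]
side [303.6 274.1] [24 39 10 11 91] [495.1   4.9  12. ] [495.   3.  14.]
```

View pics/c3.png

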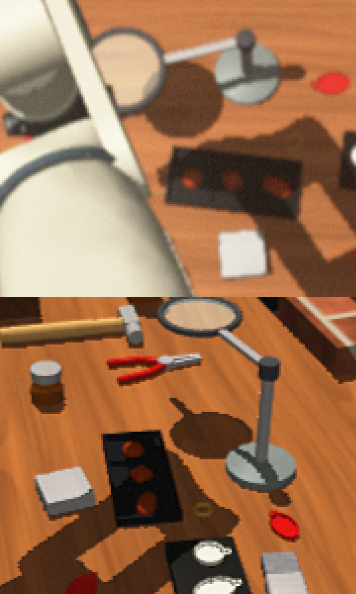

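The lens is clear of the tray. The oval stone is in the right cell, at about (277,187) in the top crop, and elongated. I move over it at a safe height and measure with the wrist camera.

Emit:
step_arm --moves '[{"tx":-0.38,"ty":0.93,"tz":0,"ax":0,"ay":0,"az":0},{"tx":-0.38,"ty":0.93,"tz":0,"ax":0,"ay":0,"az":0},{"tx":-0.38,"ty":0.93,"tz":0,"ax":0,"ay":0,"az":0},{"tx":-0.38,"ty":0.93,"tz":0,"ax":0,"ay":0,"az":0},{"tx":-0.38,"ty":0.93,"tz":0,"ax":0,"ay":0,"az":0}]'

```text
clock: 9.0
eef_pos: [505.4, 128.4, 247.6]
tcp_rot: [-3.141, 0.002, 0.311]
contact_force: [0.2, 0.7, -0.1]
opening: 0.003
grasp_force: 0.0
```

Emit:
step_arm --moves '[{"tx":-0.38,"ty":0.93,"tz":0,"ax":0,"ay":0,"az":0},{"tx":-0.38,"ty":0.93,"tz":0,"ax":0,"ay":0,"az":0},{"tx":-0.38,"ty":0.93,"tz":0,"ax":0,"ay":0,"az":0},{"tx":-0.38,"ty":0.93,"tz":0,"ax":0,"ay":0,"az":0},{"tx":-0.38,"ty":0.93,"tz":0,"ax":0,"ay":0,"az":0}]'

```text
clock: 9.62
eef_pos: [495.7, 3.5, 247.6]
tcp_rot: [-3.141, 0.001, 0.311]
contact_force: [0.3, 0.9, -1.3]
opening: 0.002
grasp_force: 0.0
```

```bash
cat > m.py <<'E'
from h import *
def stones(n):
    q=load(n)[0].astype(int); R,G,B=q[...,0],q[...,1],q[...,2]
    m=((R>40)&(R>2.3*G)&(R>2.3*B)).astype(np.uint8)
    k,l,st,ce=cv2.connectedComponentsWithStats(m)
    for i in range(1,k):
        if st[i,4]>60 and st[i,4]<20000:
            c=cv2.findContours((l==i).astype(np.uint8),0,1)[0][0]
            if len(c)<5: continue
            e=cv2.minAreaRect(c); print(n,np.round(ce[i],1),st[i],np.round(e[1]),np.round(plane(n,*e[0],8),1),np.round(dep(n,*np.clip(ce[i],0,479))))
E
python3 - <<'E'
from m import *
s=r.sense(); print(s['eef_pos'],s['tcp_rot'],s['qpos'])
grab('wrist','w1'); stones('wrist'); grab('top'); 
E
```

```text
[495.66137888   3.53013156 247.63498276] [-3.14117391e+00  1.42914845e-03  3.11201373e-01] [ 4.11722888e-03  1.54089980e-01  1.90545252e+00 -3.71784863e-05
  1.08353902e+00  1.26372991e+00]
wrist [ 6.  51.2] [  0  26  15  49 600] [48. 14.] [540.2 302.8   8. ] [539. 301.  11.]
wrist [442.1  60.6] [ 408   42   64   39 1749] [38. 63.] [646.6 -57.1   8. ] [649. -61.   2.]
wrist [197.3 153.1] [182 139  30  29 586] [28. 29.] [504.9 127.2   8. ] [506. 125.  15.]
wrist [253.7 171.9] [240 159  28  26 514] [25. 25.] [504.4  72.5   8. ] [506.  71.  15.]
wrist [313.1 198.6] [294 182  37  33 698] [42. 23.] [497.9  12.6   8. ] [498.  12.  14.]
wrist [396.7 322.3] [381 301  35  41 915] [42. 30.] [ 401.9 -110.8    8. ] [ 396. -115.    2.]
```

View pics/w1.png

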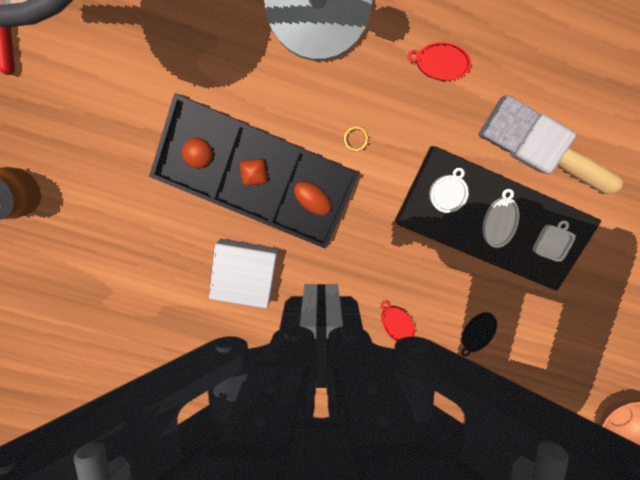

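In the wrist view the oval stone is at (313,199), with the round at (197,153) and the square at (254,172). The oval silver pendant is at (501,222), the round at (449,193) and the square at (555,241). The choice is confirmed. Next I triangulate the stone and pendant from two views.

```bash
python3 - <<'E'
from m import *
def tri(a,b):
    A=[];y=[]
    for n,u,v in(a,b):
        o,d=ray(n,u,v); d/=np.linalg.norm(d); M=np.eye(3)-np.outer(d,d); A.append(M); y.append(M@o)
    return np.round(np.linalg.lstsq(np.vstack(A),np.hstack(y),rcond=None)[0],1)
print('stone',tri(('wrist',312.5,198.6),('side',303.6,274.1)), 'top@9',plane('top',330.2,264.7,9),'w@9',plane('wrist',312.5,198.6,9))
# pendant oval: open mask to drop the loop
def pend(n,w,s,th):
    q=load(n)[0]; r0,r1,c0,c1=w; g=q[r0:r1,c0:c1].min(2)
    m=(g>th).astype(np.uint8); m=cv2.morphologyEx(m,cv2.MORPH_CLOSE,np.ones((3,3)));
    m=cv2.morphologyEx(m,cv2.MORPH_OPEN,cv2.getStructuringElement(2,(s,s)))
    k,l,st,ce=cv2.connectedComponentsWithStats(m)
    i=1+np.argmax(st[1:,4]); print(n,ce[i]+[c0,r0],st[i]); return (n,*(ce[i]+[c0,r0]))
a=pend('wrist',(185,255,475,527),11,75)
b=pend('side',(308,328,322,358),7,120)
c=pend('top',(236,272,385,408),7,120)
for x in(a,b,c): print(plane(*x,20))
print(tri(a,b),tri(a,c))
E
```

```text
stone [496.7  11.8   6.3] top@9 [495.0429606    9.19310462   9.        ] w@9 [497.20528965  11.8948241    9.        ]
wrist [501.1384106  219.69205298] [   8    3   36   60 1510]
side [337.99431818 316.89204545] [  6   4  21  11 176]Traceback (most recent call last):
  File "<stdin>", line 17, in <module>
  File "<stdin>", line 14, in pend
    return _wrapfunc(a, 'argmax', axis=axis, out=out, **kwds)
    return bound(*args, **kwds)
ValueError: attempt to get argmax of an empty sequence
```

Emit:
step_arm --moves '[{"tx":0.12,"ty":-0.28,"tz":0,"ax":0,"ay":0,"az":0},{"tx":0,"ty":0,"tz":0.92,"ax":0,"ay":0,"az":0},{"tx":0,"ty":0,"tz":0.92,"ax":0,"ay":0,"az":0},{"tx":0,"ty":0,"tz":0.92,"ax":0,"ay":0,"az":0},{"tx":0,"ty":0,"tz":0.92,"ax":0,"ay":0,"az":0}]'

```text
clock: 10.35
eef_pos: [497.7, 13.4, 155.8]
tcp_rot: [-3.141, -0.0, 0.312]
contact_force: [0.4, 0.8, -0.3]
opening: 0.003
grasp_force: 0.0
```

Emit:
step_arm --moves '[{"tx":0,"ty":0,"tz":0.92,"ax":0,"ay":0,"az":0},{"tx":0,"ty":0,"tz":0.92,"ax":0,"ay":0,"az":0},{"tx":0,"ty":0,"tz":0.6,"ax":0,"ay":0,"az":0},{"tx":0,"ty":0,"tz":0.4,"ax":0,"ay":0,"az":0},{"tx":0,"ty":0,"tz":0,"ax":0,"ay":0,"az":0}]'

```text
clock: 10.98
eef_pos: [497.7, 12.2, 85.3]
tcp_rot: [-3.141, 0.001, 0.311]
contact_force: [0.1, -0.3, -0.2]
opening: -0.001
grasp_force: 0.0
```

```bash
python3 - <<'E'
from m import *
print(r.sense()['eef_pos']); grab('wrist','w2'); grab('side')
t=cv2.resize(load('side')[0][200:350,230:400],None,fx=3,fy=3,interpolation=3); w=load('wrist')[0][0:450,100:540]
cv2.imwrite('pics/c4.png',cv2.resize(np.hstack([t,w[:450]]),(760,360))[:,:,::-1])
stones('wrist')
E
```

```text
[497.70437236  12.15707454  85.34114229]
wrist [560.1  22. ] [ 496    0  119   52 4715] [ 51. 118.] [641.8 -58.1   8. ] [635. -26.   0.]
wrist [116.2 182. ] [  89  156   55   52 1800] [51. 54.] [505.3 126.8   8. ] [507. 123.  16.]
wrist [217.  214.5] [ 192  192   50   45 1528] [44. 45.] [504.4  72.6   8. ] [506.  71.  14.]
wrist [320.6 257.9] [ 288  230   64   55 1845] [72. 41.] [497.8  12.6   8. ] [500.  13.  15.]
```

View pics/c4.png

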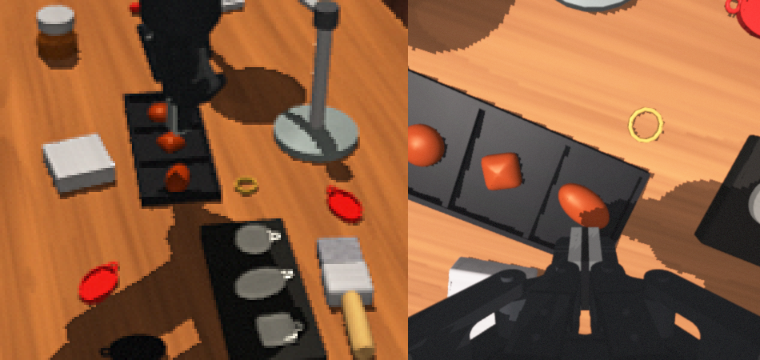

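The fingers are over the stone, which the wrist camera puts at (497.8,12.6); the TCP is at (497.7,12.2). I go down the last 21 mm and hold.

Emit:
step_arm --moves '[{"tx":0,"ty":0,"tz":0.5,"ax":0,"ay":0,"az":0},{"tx":0,"ty":0,"tz":0.34,"ax":0,"ay":0,"az":0},{"tx":0,"ty":0,"tz":0,"ax":0,"ay":0,"az":0},{"tx":0,"ty":0,"tz":0,"ax":0,"ay":0,"az":0},{"tx":0,"ty":0,"tz":0,"ax":0,"ay":0,"az":0}]'

```text
clock: 11.7
eef_pos: [498.1, 11.8, 64.9]
tcp_rot: [3.141, -0.0, 0.31]
contact_force: [0.5, -0.1, 0.2]
opening: -0.001
grasp_force: 0.0
```

Emit:
step_arm --moves '[{"tx":0,"ty":0,"tz":0,"ax":0,"ay":0,"az":0},{"tx":0,"ty":0,"tz":0,"ax":0,"ay":0,"az":0},{"tx":0,"ty":0,"tz":0,"ax":0,"ay":0,"az":0},{"tx":0,"ty":0,"tz":0,"ax":0,"ay":0,"az":0},{"tx":0,"ty":0,"tz":0,"ax":0,"ay":0,"az":0}]'

```text
clock: 12.32
eef_pos: [498.0, 11.8, 64.8]
tcp_rot: [3.142, -0.0, 0.31]
contact_force: [0.0, 0.1, 0.5]
opening: 0.0
grasp_force: 0.0
```

Emit:
step_arm --moves '[{"tx":0,"ty":0,"tz":0,"ax":0,"ay":0,"az":0},{"tx":0,"ty":0,"tz":0,"ax":0,"ay":0,"az":0},{"tx":0,"ty":0,"tz":0,"ax":0,"ay":0,"az":0},{"tx":0,"ty":0,"tz":0,"ax":0,"ay":0,"az":0},{"tx":0,"ty":0,"tz":0,"ax":0,"ay":0,"az":0}]'

```text
clock: 12.95
eef_pos: [497.9, 11.8, 64.7]
tcp_rot: [-3.142, 0.0, 0.31]
contact_force: [-1.0, -0.2, 0.1]
opening: 0.002
grasp_force: 0.0
```

Emit:
step_arm --moves '[{"tx":0,"ty":0,"tz":0,"ax":0,"ay":0,"az":0},{"tx":0,"ty":0,"tz":0,"ax":0,"ay":0,"az":0},{"tx":0,"ty":0,"tz":0,"ax":0,"ay":0,"az":0},{"tx":0,"ty":0,"tz":0,"ax":0,"ay":0,"az":0},{"tx":0,"ty":0,"tz":0,"ax":0,"ay":0,"az":0}]'

```text
clock: 13.58
eef_pos: [497.9, 11.9, 64.7]
tcp_rot: [-3.142, 0.0, 0.31]
contact_force: [0.2, -0.9, 0.3]
opening: -0.001
grasp_force: 0.0
```

Emit:
step_arm --moves '[{"tx":0,"ty":0,"tz":0,"ax":0,"ay":0,"az":0},{"tx":0,"ty":0,"tz":0,"ax":0,"ay":0,"az":0},{"tx":0,"ty":0,"tz":0,"ax":0,"ay":0,"az":0},{"tx":0,"ty":0,"tz":0,"ax":0,"ay":0,"az":0},{"tx":0,"ty":0,"tz":0,"ax":0,"ay":0,"az":0}]'

```text
clock: 14.2
eef_pos: [497.9, 11.8, 64.7]
tcp_rot: [-3.142, 0.0, 0.31]
contact_force: [-0.2, 0.7, -0.4]
opening: 0.001
grasp_force: 0.0
```

Emit:
step_arm --moves '[{"tx":0,"ty":0,"tz":-1,"ax":0,"ay":0,"az":0},{"tx":0,"ty":0,"tz":-1,"ax":0,"ay":0,"az":0},{"tx":0,"ty":0,"tz":-1,"ax":0,"ay":0,"az":0},{"tx":0,"ty":0,"tz":-1,"ax":0,"ay":0,"az":0},{"tx":0,"ty":0,"tz":-1,"ax":0,"ay":0,"az":0}]'

```text
clock: 14.82
eef_pos: [497.8, 11.8, 190.6]
tcp_rot: [-3.142, 0.0, 0.31]
contact_force: [1.1, 0.5, -0.1]
opening: 0.002
grasp_force: 0.0
```

Emit:
step_arm --moves '[{"tx":0,"ty":0,"tz":-1,"ax":0,"ay":0,"az":0},{"tx":-0.125,"ty":0.895,"tz":0,"ax":0,"ay":0,"az":0},{"tx":-0.125,"ty":0.895,"tz":0,"ax":0,"ay":0,"az":0},{"tx":-0.125,"ty":0.895,"tz":0,"ax":0,"ay":0,"az":0},{"tx":-0.125,"ty":0.895,"tz":0,"ax":0,"ay":0,"az":0}]'

```text
clock: 15.45
eef_pos: [513.4, -77.9, 214.7]
tcp_rot: [-3.142, 0.0, 0.31]
contact_force: [-0.2, -0.1, 0.4]
opening: -0.001
grasp_force: 0.0
```

Emit:
step_arm --moves '[{"tx":-0.125,"ty":0.895,"tz":0,"ax":0,"ay":0,"az":0},{"tx":-0.125,"ty":0.895,"tz":0,"ax":0,"ay":0,"az":0},{"tx":-0.125,"ty":0.895,"tz":0,"ax":0,"ay":0,"az":0},{"tx":-0.125,"ty":0.895,"tz":0,"ax":0,"ay":0,"az":0},{"tx":0,"ty":0,"tz":0,"ax":0,"ay":0,"az":0}]'

```text
clock: 16.08
eef_pos: [529.0, -167.5, 214.7]
tcp_rot: [3.141, -0.0, 0.309]
contact_force: [-0.3, 0.3, -0.3]
opening: 0.001
grasp_force: 0.0
```

```bash
python3 - <<'E'
from m import *
s=r.sense(); print(s['eef_pos'],s['tcp_rot']); grab('wrist','w3'); stones('wrist')
for z in (20,): 
    print(proj('wrist',(530,-166,z)))
E
```

```text
[ 528.99763268 -167.52498952  214.67213392] [ 3.14140146e+00 -8.28647560e-05  3.08759469e-01]
wrist [235.6  25.6] [ 197    4   71   45 2237] [69. 44.] [648.9 -59.4   8. ] [649. -59.   1.]
wrist [ 40.8 152.8] [ 23 138  37  30 720] [29. 33.] [504.5  71.8   8. ] [506.  67.  15.]
wrist [111.5 182.2] [ 89 164  46  37 896] [51. 26.] [497.6  11.7   8. ] [499.   8.  14.]
wrist [225.9 319.9] [ 206  297   42   44 1158] [56. 30.] [ 399.2 -113.     8. ] [ 397. -114.    3.]
[318.71089956 211.2807405 ]
```

View pics/w3.png

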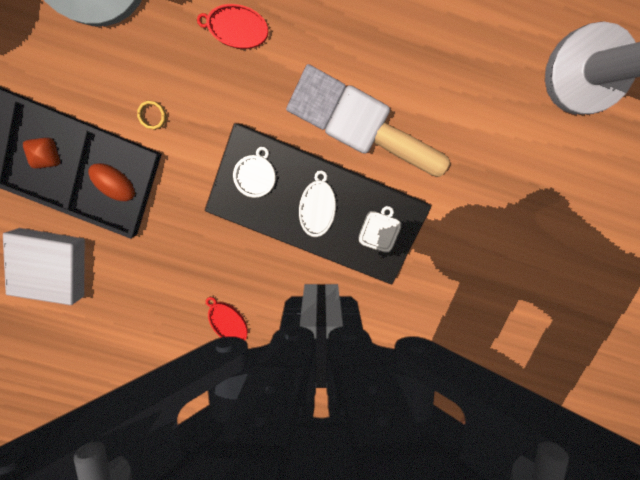

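The oval pendant's cup spans columns 299–336 and rows 179–238 in the wrist view, with its loop at (320,174). I measure the cup centre from this view and the previous one.

```bash
python3 - <<'E'
from m import *
q=load('wrist')[0]; r0,c0=160,290; g=q[r0:245,c0:345].min(2); m=(g>110).astype(np.uint8)
f=cv2.morphologyEx(m,cv2.MORPH_CLOSE,np.ones((5,5))); f=cv2.morphologyEx(f,cv2.MORPH_OPEN,cv2.getStructuringElement(2,(17,17)))
k,l,st,ce=cv2.connectedComponentsWithStats(f); i=1+np.argmax(st[1:,4]); c=ce[i]+[c0,r0]
e=cv2.fitEllipse(cv2.findContours((l==i).astype(np.uint8),0,1)[0][0])
a=np.array(e[0])+[c0,r0]; P=plane('wrist',*a,21); print(st[i],c,a,e[1:],P,dep('wrist',*a))
f_=load('wrist')[2][0,0]; Z=np.linalg.norm(P-load('wrist')[3][:3,3]); print('size mm',np.array(e[1])*Z/f_)
# height by side ray
n='side'; o1,d1=ray('wrist',*a); o2,d2=ray(n,338.0,316.9); A=np.c_[d1,-d2]; s=np.linalg.lstsq(A,o2-o1,rcond=None)[0]; print('tri',o1+d1*s[0],o2+d2*s[1])
D=P-r.sense()['eef_pos']; y=.309; print('shift tool', D[0]*np.cos(y)+D[1]*np.sin(y), D[0]*np.sin(y)-D[1]*np.cos(y))
E
```

```text
[   9   18   37   59 1685] [316.7495549  207.79881306] [316.75661659 207.80037308] ((35.89751434326172, 57.4556770324707), 6.698818206787109) [ 532.5588361  -163.46559547   21.        ] [ 531.8711816  -163.6457209    17.51766447]
size mm [30.3583372  48.58996088]
tri [ 532.33589609 -163.52399277   19.87101455] [ 531.30479297 -162.99857112   20.04744813]
shift tool 4.632127057305117 -1.9070793122774832
```

The cup measures 30 × 49 mm at a height of about 20 mm, as described, centred at (532,−163.5). I shift slightly and go down to 3 cm above its rim.

Emit:
step_arm --moves '[{"tx":0.17,"ty":-0.08,"tz":0,"ax":0,"ay":0,"az":0},{"tx":0,"ty":0,"tz":0.9,"ax":0,"ay":0,"az":0},{"tx":0,"ty":0,"tz":0.9,"ax":0,"ay":0,"az":0},{"tx":0,"ty":0,"tz":0.9,"ax":0,"ay":0,"az":0},{"tx":0,"ty":0,"tz":0.9,"ax":0,"ay":0,"az":0}]'

```text
clock: 16.75
eef_pos: [532.4, -162.0, 124.2]
tcp_rot: [-3.142, -0.0, 0.311]
contact_force: [-0.0, -0.6, -0.2]
opening: 0.001
grasp_force: 0.0
```

Emit:
step_arm --moves '[{"tx":0,"ty":0,"tz":0.9,"ax":0,"ay":0,"az":0},{"tx":0,"ty":0,"tz":0.8,"ax":0,"ay":0,"az":0},{"tx":0,"ty":0,"tz":0.45,"ax":0,"ay":0,"az":0},{"tx":0,"ty":0,"tz":0,"ax":0,"ay":0,"az":0},{"tx":0,"ty":0,"tz":0,"ax":0,"ay":0,"az":0}]'

```text
clock: 17.38
eef_pos: [532.7, -162.9, 71.6]
tcp_rot: [3.141, -0.001, 0.311]
contact_force: [0.4, 0.0, -0.3]
opening: -0.001
grasp_force: 0.0
```

Emit:
step_arm --moves '[{"tx":0,"ty":0,"tz":0,"ax":0,"ay":0,"az":0},{"tx":0,"ty":0,"tz":0,"ax":0,"ay":0,"az":0},{"tx":0,"ty":0,"tz":0,"ax":0,"ay":0,"az":0},{"tx":0,"ty":0,"tz":0,"ax":0,"ay":0,"az":0},{"tx":0,"ty":0,"tz":0,"ax":0,"ay":0,"az":0}]'

```text
clock: 18.0
eef_pos: [532.2, -163.1, 71.0]
tcp_rot: [-3.142, 0.0, 0.31]
contact_force: [-0.7, -0.5, 0.3]
opening: 0.0
grasp_force: 0.0
```

```bash
python3 - <<'E'
from m import *
s=r.sense(); print(s['eef_pos'],s['contact_force']); grab('side')
t=cv2.resize(load('side')[0][170:370,230:400],None,fx=3,fy=3,interpolation=3)
cv2.imwrite('pics/c5.png',t[:,:,::-1])
E
```

```text
[ 532.2033282  -163.06387602   70.97706164] [-0.65492758 -0.54006824  0.30032279]
```

View pics/c5.png

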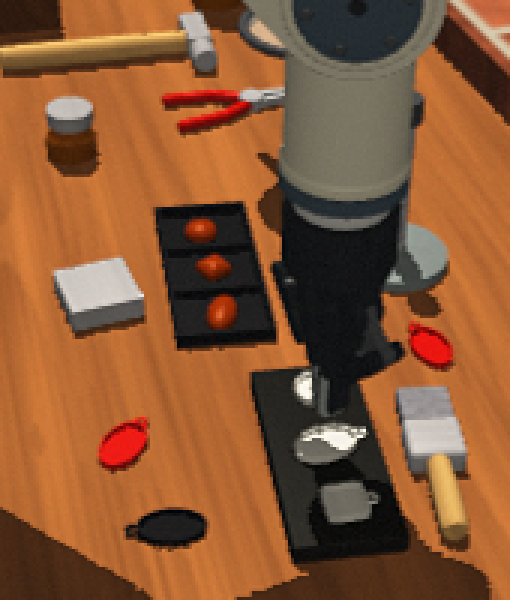

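The fingertips at about (330,405) in the crop hover above the oval pendant at (330,440). The rest of the bench is unmoved, so I hand in.

```bash
python3 -c "
from rig import workorder
print(workorder.sign_off())"
```

```text
the job is handed in; nothing more can be done
None
```

The job is handed in (no verdict was shown): the magnifier is clear of the tray, I held over the oval stone for over two seconds, and the arm finished pointing about 3 cm above the oval pendant at 18 s on the clock, with no sign in the pictures or force readings of anything else being touched.

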